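# Refit the grate of a bench dust box

### The arm

A 7-joint arm with a two-finger parallel gripper is mounted at the origin on the work surface; the furniture and walls round the work are solid. World frame = base frame: x ahead of the robot, y to its left, z up, the work surface at z = 0. Lengths are in mm, angles in rad, forces in N, time in s.
With the tool pointing down it reaches from about 400 to 875 mm from the base axis. Payload 4.4 kg.
Tool frame: the origin (TCP) lies midway between the tips of the shut fingers; the grasp point (between the pads) lies ctrl.grip_depth behind it (ctrl.grip_depth is the distance from the TCP to the grasp point, in mm); z points along the fingers, y is the line along which they close (so a half turn about z gives the same grasp; the last joint's range is limited). The gripper opens to 85 mm and grips with 20 to 120 N. Pads are 22 mm wide; open, the fingers measure 114 mm over their backs; the gripper's body (76 mm by 85 mm) begins 54 mm behind the grasp point. The pads swing forward as they close: fully open they stand 13 mm farther back than shut.
Start: joints at [-1.308, 0.628, 0.038, 1.517, -0.027, 0.996, -0.02], TCP at [209.866, 615.202, 231.313] pointing down, gripper open.
Joint ranges: [-3.06, 3.06], [-0.37, 2.12], [-1.25, 1.32], [0.18, 2.47], [-1.1, 4.24], [0.23, 1.98], [-2.94, 2.94]. Speed limits (rad/s): [2.57, 2.57, 3.14, 3.14, 3.14, 3.14, 3.14].

### API

Orientations are given as [roll, pitch, yaw] about the fixed x, y, z axes, in that order (R = Rz(yaw) Ry(pitch) Rx(roll)).
In Python, from cell import ctrl gives the robot as it stands.
- The arm moves only by the tool carry_out, never from a script. Its argument "deltas" is one flat list of numbers, 7 for each row, row after row: the turn, a rotation vector about the tool's x, y, z in degrees, then the shift along the tool's x, y, z in m, then the closure, from -1 (fully open) to 1 (shut). In form: [wx, wy, wz, dx, dy, dz, claw, wx, wy, wz, dx, dy, dz, claw, ...]. A call has 1 to 12 rows; each row shifts and turns the commanded pose from where the row before left it, along the tool's axes as they then stand; what a row does not reach is not made up. A row lasts 1/8 s, in which the tool goes at most 62.5 mm and 10.7 degrees, less where a joint would pass 70% of its speed; a pose out of reach is approached as far as the arm can. A call with a gripper value outside its range is refused whole. The fingers move at their own pace and stop on an object; the grip force is fixed at half the most. Time passes only in rows, so rows that do not move let the fingers close. It gives the time, the measured TCP pose, the force, the opening and the grip force at its end, in the units of the state.
- ctrl.read_state(): the state, without advancing time (a new reading comes with each control period).
- ctrl.get_image(name): name is "scene" or "side" or "wrist"; returns the picture (400x640x3 uint8, red, green, blue); there is no depth.
- ctrl.calibration(name): a dict with "mtx" (3x3 intrinsics, pixels), "distortion" ([k1, k2, p1, p2, k3] as OpenCV has them; the pictures are not rectified), "R" (3x3) and "t" (3): a world point X has camera coordinates R X + t. Camera axes: x right, y down, z forward; pixel columns grow to the right and rows downward; lengths in mm; the calibration is good to about 2 mm. A picture is of the moment at which its call begins: read the wrist's pose just before it. calibration takes no time and is no camera call; for the wrist camera it gives the pose at the moment of the call.
- ctrl.finish_job(): hands the job in; it is judged then, once.
The state is a dict: "clock": time; "qpos": joint angles; "qd": joint speeds; "tau": joint torques, N m; "eef_pos": TCP position; "tool_rot": TCP orientation; "force": force on the tool from outside, world axes, zero at the start; "torque": the same for the moment, N m; "width": finger opening in mm; "gripper_force": force on a finger pad.
Only numpy, scipy, OpenCV 4.12 (cv2) and the standard library are available. Lean on these libraries where they do the work, as an engineer would, in place of code of your own. Each camera call takes 0.05 s, during which the arm holds its last target. There are 200 camera calls.

### The job

Refit the slotted metal grate in the top of the grey dust box. It is longer than the opening, so tip it and feed its lower edge under the deep lip on the robot's side, let the other edge down past the short far lip until the grate lies flat on the ledges, then slide it away from the robot until it is fully home, so that the grate itself pushes the red tell-tale pin right out. Feel your way without forcing the grate against the box, let go of it, and leave the jaw model, bottle, jar and pot standing where they are.

Things in the scene. Friction and masses are not known exactly. Their poses are not given: they have to be found in the camera images.
- grate: Loose slotted steel grate, about 0.25 kg: flat panel 160 (x) x 110 (y) x 5 mm, the same either way round. Origin: centre of its underside; z is its upward normal. At the start it lies flat on the worktop, handle up.
- handle (a point): Middle of the grate's black handle, 35 mm above the grate's origin: a bar 14 (x) x 66 (y) x 24 mm, from 23 to 47 mm above the grate's underside, bridging two posts 12 x 10 mm at y = +-26 mm. Grip it from above across x.
- dust_box: Grey open dust box, fixed. Origin: centre of its underside on the worktop; x away from the robot (+-0.25 rad), z up. Tub 212 (x) x 146 (y) x 44 mm; hose stub 22 mm out on the -y side. On it an aluminium ring that was set with play: the whole ring (ledges, lips, end walls, pin) is stuck up to 8 mm off along x from the figures given, differently each time, not measured: find it by touch.
- ledge_level (a point): Point fixed to the tub, 50 mm above the worktop over the box's origin: top of the black rubber strips on the two end ledges that carry the grate. They are sprung: together about 6 N per mm, 3 mm at most, then hard. Nominal: ledges reach in to x = -66 and +66, y = +-53 mm; tub empty below. Side walls' inner faces at y = +-59, up to z = 70 mm. Lips 144 mm apart, end walls 176 mm.
- near_slot (a point): Point fixed to the tub, box frame (-72, 0, 64) mm: NOMINAL lower edge of the deep lip on the robot's side (the ring is shifted along x). Lip 6 mm thick, top z = 70; slot under it 14 mm high over the strip and 21 mm deep, end wall nominally x = -93. Tilted about 10 degrees the grate's edge slides freely in to that wall; laid flat with its edge within 4 mm of it, it clears the far lip.
- far_slot (a point): Point fixed to the tub, box frame (+72, 0, 64) mm: NOMINAL lower edge of the short far lip, off along x by the same unknown shift. Lip 6 mm thick, slot under it 14 mm high and 11 mm deep, end wall nominally x = +83 (a hard stop; the grate is home there).
- pin (a joint): Travel in m of the red tell-tale pin, 8 mm thick, along the box's x at y = 0, 55 mm above the worktop, in the ring's far end wall. At 0 it stands 6 mm out of that wall into the far slot; the grate's far edge pushes it away from the robot. It stays where it is pushed (friction about 4 N); 0.006 is its end, when the grate meets the wall.
- jaw_model: White plaster jaw model, 48 x 61 x 24 mm, loose bystander. Origin: centre of its underside.
- stain_bottle: Small amber-yellow bottle, 30 mm across, 78 mm high, loose bystander. Origin: centre of its underside.
- powder_jar: White screw jar, 50 mm across, 41 mm high, loose bystander. Origin: centre of its underside.
- paste_pot: Small pot with dark red lid, 32 mm across, 21 mm high, loose bystander. Origin: centre of its underside.

How it is judged:
By the outcome, as a careful person would: the job done as asked, in the order asked, and still so for the second after the job is handed in, with the robot touching nothing.
It also fails if it takes over 48 s, if anything falls off the work surface, if the arm or the gripper's body presses on something with over 40 N, if the wrist force passes 120 N, or if a joint passes its speed limit or range.

## Working session

There is one attempt and no reset: what is moved stays moved. The work goes in short steps, Python scripts to look and compute and a tool call to move; the robot and the scene stay as the last step left them, time stands still between calls to the robot, and variables do not carry over. Pictures are saved under pics/ and viewed, at most 10 in all, crops included, and the job is handed in when it is done.

Besides the shell and the picture viewer there is one more tool, called after "Request:" as name(argument=value, ...) on one line, values as JSON. carry_out: Moves the arm, as the interface text tells. Its arguments: {"type":"object","properties":{"deltas":{"type":"array"}},"required":["deltas"]}

```bash
mkdir -p pics; ls
python3 - <<'E'
from cell import ctrl
import cv2
s=ctrl.read_state(); print(s, ctrl.grip_depth)
for n in("scene","side"):
    c=ctrl.calibration(n); print(n,c)
    cv2.imwrite(f"pics/{n}0.png",cv2.cvtColor(ctrl.get_image(n),cv2.COLOR_RGB2BGR))
E
```

```text
pics
{'clock': 0.0, 'qpos': array([-1.30777361,  0.6293422 ,  0.03846757,  1.51838987, -0.02696447,
        0.99629075, -0.01999387]), 'qd': array([-0.00138614, -0.00038332,  0.00031393,  0.0028242 ,  0.00114888,
        0.00065247,  0.00037275]), 'tau': array([ 9.65188428e-05, -5.63395071e+01,  1.22613665e+00, -1.93440932e+01,
        1.10665176e-02,  1.03984843e-02, -7.94905048e-06]), 'eef_pos': array([209.69636299, 614.5760358 , 230.38511828]), 'tool_rot': array([-3.13968224e+00,  7.03171232e-05,  2.81277424e+00]), 'force': array([-0.13124268, -0.52580278,  0.76744063]), 'torque': array([ 0.04093511,  0.01008513, -0.02111062]), 'gripper_force': 0.0, 'width': 85.42898233254621} 18.700000000000003
scene {'mtx': array([[398.0579933 ,   0.        , 318.37159624],
       [  0.        , 398.0579933 , 206.84020207],
       [  0.        ,   0.        ,   1.        ]]), 'distortion': array([-0.10282418,  0.        ,  0.        ,  0.        ,  0.        ]), 'R': array([[-0.5477692 , -0.83649687, -0.01489636],
       [-0.54740416,  0.37181189, -0.74973635],
       [ 0.63269075, -0.40252815, -0.66156897]]), 't': array([398.15442187, 350.45813649, 548.73733203])}
side {'mtx': array([[452.84326954,   0.        , 323.17194473],
       [  0.        , 452.84326954, 201.36427338],
       [  0.        ,   0.        ,   1.        ]]), 'distortion': array([-0.06517326,  0.        ,  0.        ,  0.        ,  0.        ]), 'R': array([[-0.98881962,  0.1489581 ,  0.00687313],
       [ 0.07273006,  0.52201198, -0.84983165],
       [-0.13017716, -0.83983033, -0.52700942]]), 't': array([ 570.74427814,  -21.605006  , 1152.66876385])}
```

View pics/scene0.png

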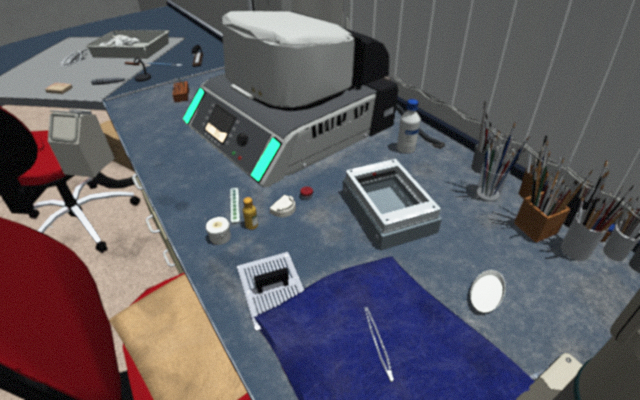

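View pics/side0.png

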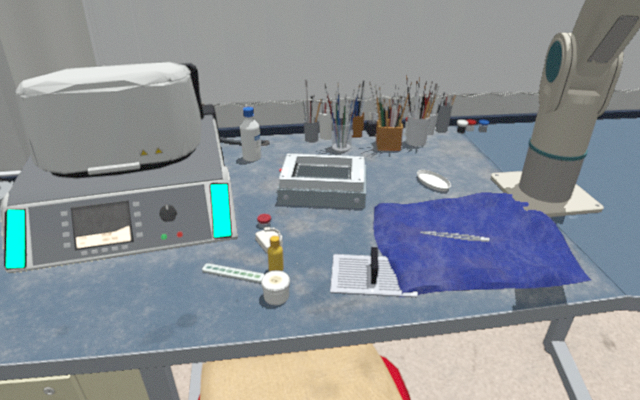

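Scene view: the grate is at about (270,285) and the box at (392,200). Side view: the grate is at (375,275) and the box at (323,180). Next I'll enlarge both regions to pick points.

Run:
```python
import cv2,numpy as np
a=cv2.imread("pics/scene0.png");b=cv2.imread("pics/side0.png")
def t(im,x,y,w=100,h=75):
    o=cv2.resize(im[y:y+h,x:x+w],(400,300),interpolation=cv2.INTER_CUBIC)
    k=400/w
    for g in range(0,w,10):
        cv2.putText(o,str(x+g),(int(g*k),8),0,.3,(0,0,255),1); cv2.line(o,(int(g*k),8),(int(g*k),13),(0,0,255),1)
    for g in range(0,h,10):
        cv2.putText(o,str(y+g),(0,int(g*k)+4),0,.3,(0,255,255),1)
    return o
cv2.imwrite("pics/comp.png",np.vstack([np.hstack([t(a,225,250),t(a,335,155,120,90)]),np.hstack([t(b,325,235),t(b,270,145)])]))
```

```text
(no output)
```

View pics/comp.png

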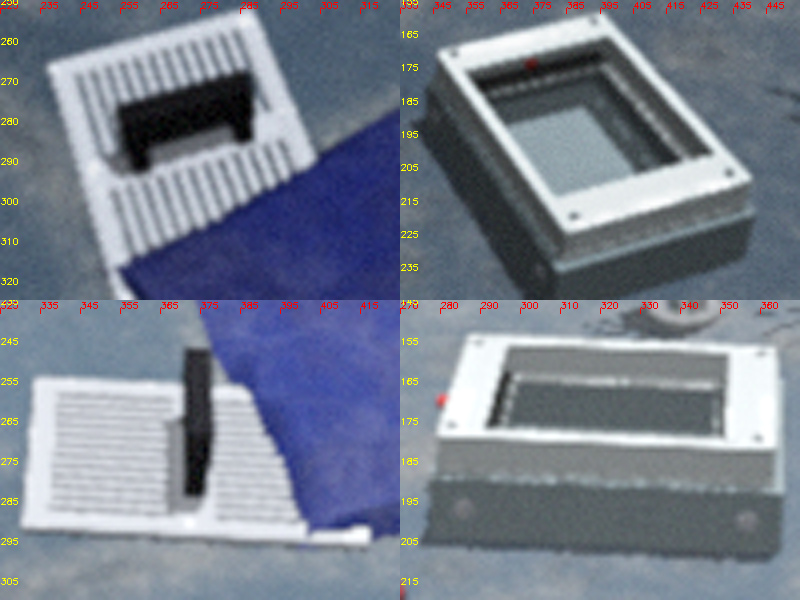

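The composite shows both objects enlarged. The red pin marks the far end, up-left in the scene view and left in the side view. The cloth hides the near corner of the grate. Now I'll triangulate the corners.

```bash
cat > h.py <<'E'
from cell import ctrl
import cv2,numpy as np
from scipy.optimize import least_squares
C={n:ctrl.calibration(n) for n in("scene","side")}
def proj(n,X,c=None):
    c=c or C[n]; return cv2.projectPoints(np.asarray(X,float).reshape(-1,3),cv2.Rodrigues(c["R"])[0],c["t"],c["mtx"],c["distortion"])[0][:,0]
def tri(a,b):
    u=[cv2.undistortPoints(np.array([[p]],float),C[n]["mtx"],C[n]["distortion"])[0,0] for n,p in(("scene",a),("side",b))]
    P=[np.c_[C[n]["R"],C[n]["t"]] for n in("scene","side")]
    X=cv2.triangulatePoints(P[0],P[1],u[0],u[1])[:,0]; return X[:3]/X[3]
E
python3 - <<'E'
from h import *
np.set_printoptions(precision=1,suppress=True)
bs=[(347,170.6),(395.9,158.9),(440,208.4),(383.6,225.2)]
bd=[(279.5,179),(288,153.75),(364,156.75),(364.5,182)]
print("box top corners F+,F-,N-,N+")
B=np.array([tri(a,b) for a,b in zip(bs,bd)]);print(B,B.mean(0),[np.linalg.norm(B[i]-B[i-1]) for i in range(4)])
sc=lambda p:(335+(p[0]-400)/3.333,155+p[1]/3.333); sd=lambda p:(270+(p[0]-400)/4,145+(p[1]-300)/4)
H=np.array([tri(sc(a),sd(b)) for a,b in zip([(455,53),(597,18),(728,172),(573,215)],[(452,425),(480,343),(766,352),(758,438)])]);print(H,H.mean(0))
for nm,Q in(("corners",B),("holes",H)):
    d=(Q[0]+Q[1]-Q[2]-Q[3]);e=(Q[0]+Q[3]-Q[1]-Q[2]);print(nm,np.arctan2(d[1],d[0]),np.arctan2(-e[0],e[1]))
gs=[(237,266.5),(288.25,253),(256,325)];gd=[(330.5,291.75),(333.75,254.5),(417.5,295.75)]
print("grate F+,F-,N+");G=np.array([tri(a,b) for a,b in zip(gs[:2],gd[:2])]);print(G)
# grate fit, z top=5: px of corners
loc=dict(Fp=(80,55,5),Fm=(80,-55,5),Np=(-80,55,5))
def f(p):
    c,s=np.cos(p[2]),np.sin(p[2]);T=lambda q:np.array([p[0]+c*q[0]-s*q[1],p[1]+s*q[0]+c*q[1],q[2]])
    return np.r_[(proj("scene",[T(loc["Fp"]),T(loc["Fm"])])-gs[:2]).ravel(),(proj("side",[T(loc[k]) for k in("Fp","Fm","Np")])-gd).ravel()]
r=least_squares(f,[*G.mean(0)[:2]-[80,0],0]);print(r.x,r.fun)
print("handle",tri((271.75,277.5),(374.5,266.25)))
E
```

```text
box top corners F+,F-,N-,N+
[[ 675.1  -49.2   65.1]
 [ 644.1 -177.    67.7]
 [ 451.3 -131.3   68.2]
 [ 480.3    1.6   68.8]] [562.7 -89.   67.5] [np.float64(201.37578339200874), np.float64(131.56039288934147), np.float64(198.11585685014333), np.float64(136.068326077183)]
[[ 666.   -55.8   67.7]
 [ 640.2 -167.4   67.6]
 [ 460.8 -120.2   71.2]
 [ 489.1  -14.6   68.2]] [564.  -89.5  68.7]
corners -0.24382432524042866 -0.22640900274606068
holes -0.24325388570133905 -0.24359202317432121
grate F+,F-,N+
[[605.3 280.7   0.9]
 [580.3 172.3  -0.2]]
[514.5 246.9  -0.2] [-0.8 -1.2 -0.9 -1.6  0.6 -0.9  0.9 -0.6  0.8  0.3]
handle [517.  245.   26.3]
```

Request:
carry_out(deltas=[0,0,0,-0.051,-0.0313,0.01,-1,0,0,0,-0.051,-0.0313,0.01,-1,0,0,0,-0.051,-0.0313,0.01,-1,0,0,0,-0.051,-0.0313,0.01,-1,0,0,0,-0.051,-0.0313,0.01,-1,0,0,0,-0.051,-0.0313,0.01,-1,0,0,0,-0.051,-0.0313,0.01,-1,0,0,0,-0.051,-0.0313,0.01,-1,0,0,10.3,0,0,0,-1,0,0,10.3,0,0,0,-1,0,0,10.3,0,0,0,-1,0,0,10.3,0,0,0,-1])

```text
clock: 1.6
eef_pos: [514.9, 246.3, 150.9]
tool_rot: [-3.141, -0.0, 2.088]
force: [0.7, 0.3, -0.1]
width: 85.6
gripper_force: 0.0
```

Request:
carry_out(deltas=[0,0,10.3,0,0,0,-1,0,0,10.3,0,0,0,-1,0,0,10.3,0,0,0,-1,0,0,10.3,0,0,0,-1,0,0,0,0,0,0,-1])

```text
clock: 2.22
eef_pos: [514.8, 246.6, 150.9]
tool_rot: [-3.141, 0.001, 1.377]
force: [-0.2, 0.4, 0.3]
width: 85.6
gripper_force: 0.0
```

Run:
```python
from h import *
import pickle
np.set_printoptions(precision=4,suppress=True)
s=ctrl.read_state();print(s["clock"],s["eef_pos"],s["tool_rot"])
c=ctrl.calibration("wrist");im=ctrl.get_image("wrist");pickle.dump(c,open("w1.pkl","wb"))
cc=-c["R"].T@c["t"];print("cam",cc,c["R"][2])
cv2.imwrite("pics/w1.png",cv2.cvtColor(im,cv2.COLOR_RGB2BGR))
```

```text
2.225 [514.7723 246.5695 150.8862] [-3.1412  0.001   1.3769]
cam [528.0146 317.5637 294.4477] [-0.0561 -0.281  -0.9581]
```

View pics/w1.png

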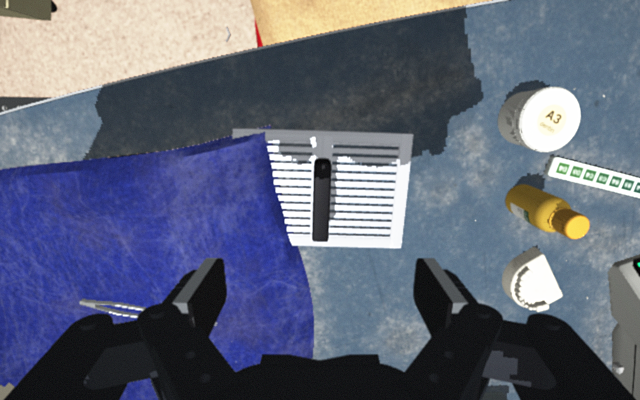

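The wrist view shows the grate clearly. Its corners are at (413,133), (401,247) and (233,129), and the handle top runs from (323,159) to (320,241). I'll refine the pose from these.

Run:
```python
from h import *
import pickle
np.set_printoptions(precision=3,suppress=True)
w=pickle.load(open("w1.pkl","rb"))
L=np.array([(80,55,5),(80,-55,5),(-80,55,5),(0,33,47),(0,-33,47)],float)
pw=np.array([(413,133),(401,247),(233,129),(323,159),(320,241)])
gs=np.array([(237,266.5),(288.25,253)]);gd=np.array([(330.5,291.75),(333.75,254.5),(417.5,295.75)])
def T(p):
    c,s=np.cos(p[2]),np.sin(p[2]);return np.c_[p[0]+c*L[:,0]-s*L[:,1],p[1]+s*L[:,0]+c*L[:,1],L[:,2]+p[3]]
f=lambda p:(proj(0,T(p),w)-pw).ravel()
for k in (f,lambda p:np.r_[f(p),(proj("scene",T(p)[:2])-gs).ravel(),(proj("side",T(p)[:3])-gd).ravel()]):
    r=least_squares(k,[514,247,-.2,0],loss="soft_l1");print(r.x,k(r.x).round(1))
```

```text
[515.139 244.606  -0.221  -1.855] [-0.1 -0.1 -0.1 -0.4 -0.1 -1.  -0.2  3.5  0.5  0. ]
[515.097 244.324  -0.22   -3.012] [-0.5  0.1 -0.3 -0.6  0.2 -0.7 -0.2  3.7  0.5 -0.2  0.1 -0.6 -0.5 -1.4
  0.3 -0.2  0.1  0.   0.1  0.2]
```

Request:
carry_out(deltas=[0,0,1.5,-0.002,0.0007,0.04,-1,0,0,0,0,0,0.04,-1,0,0,0,0,0,0.035,-1,0,0,0,0,0,0.018,-1,0,0,0,0,0,0,-1,0,0,0,0,0,0,1,0,0,0,0,0,0,1,0,0,0,0,0,0,1,0,0,0,0,0,0,1,0,0,0,0,0,0,1,0,0,0,0,0,0,1])

```text
clock: 3.65
eef_pos: [515.7, 244.6, 18.9]
tool_rot: [3.141, -0.001, 1.349]
force: [-0.9, 0.8, 5.6]
width: 13.3
gripper_force: 60.2
```

Run:
```python
from h import *
np.set_printoptions(precision=2,suppress=True)
sc=lambda p:(335+(p[0]-400)/3.333,155+p[1]/3.333); sd=lambda p:(270+(p[0]-400)/4,145+(p[1]-300)/4)
H=np.array([tri(sc(a),sd(b)) for a,b in zip([(469,70),(603,39),(713,155),(562,201)],[(487,428),(507,347),(728,353),(724,435)])]);print(H,H.mean(0),[np.linalg.norm(H[i]-H[i-1]) for i in range(4)])
d=(H[0]+H[1]-H[2]-H[3]);e=(H[0]+H[3]-H[1]-H[2]);print(np.arctan2(d[1],d[0]),np.arctan2(-e[0],e[1]))
# fit in images: opening 144x118 at z=70+dz, plus outer corners symmetrical in y
ps=np.array([sc(a) for a in[(469,70),(603,39),(713,155),(562,201)]]);pd=np.array([sd(b) for b in[(487,428),(507,347),(728,353),(724,435)]])
os_=np.array([(347,170.6),(395.9,158.9),(440,208.4),(383.6,225.2)]);od=np.array([(279.5,179),(288,153.75),(364,156.75),(364.5,182)])
def f(p):
    c,s=np.cos(p[2]),np.sin(p[2])
    def T(xf,xn,y): 
        q=np.array([(xf,y),(xf,-y),(xn,-y),(xn,y)]);return np.c_[p[0]+c*q[:,0]-s*q[:,1],p[1]+s*q[:,0]+c*q[:,1],np.full(4,70+p[3])]
    A=T(72,-72,59);B=T(p[4],p[5],p[6])
    return np.r_[(proj("scene",A)-ps).ravel(),(proj("side",A)-pd).ravel(),(proj("scene",B)-os_).ravel(),(proj("side",B)-od).ravel()]
r=least_squares(f,[563,-89,-.24,0,100,-100,67],loss="soft_l1");print(r.x);print(f(r.x).reshape(-1,2).round(1).tolist())
for n,a,b in(("bottle",(249,225),(275,270)),("jaw",(284,207),(268,240)),("pot",(307,193),(264,220)),("jar",(218,232),(276,290))):print(n,tri(a,b))
```

```text
[[ 645.58  -52.82   66.1 ]
 [ 622.56 -158.37   65.53]
 [ 482.89 -130.26   66.17]
 [ 506.87  -21.54   65.58]] [564.47 -90.75  65.84] [np.float64(142.19600624003934), np.float64(108.03204772154041), np.float64(142.4806238750691), np.float64(111.33786328621312)]
-0.21021297080474613 -0.21590689221633347
[ 564.46  -90.17   -0.22   -3.45   97.55 -100.93   67.42]
[[-2.0, 0.2], [2.0, -1.2], [1.1, -0.1], [-1.7, -0.5], [-0.8, 0.6], [0.3, -1.0], [0.6, -0.3], [0.7, 1.4], [-0.9, 0.3], [-0.1, 0.3], [0.6, 0.3], [1.1, -0.5], [0.2, -0.1], [-0.3, 0.2], [-0.2, 0.2], [-0.5, 0.4]]
bottle [703.39 205.39   1.33]
jaw [712.04 107.83   2.73]
pot [717.82  39.05   9.48]
jar [705.58 278.33  16.59]
```

Request:
carry_out(deltas=[0,0,0,0,0,-0.02,1,0,0,0,0,0,-0.04,1,0,0,0,0,0,-0.04,1,0,0,0,0,0,-0.04,1,0,0,0,0,0,0,1])

```text
clock: 4.28
eef_pos: [517.1, 245.0, 160.6]
tool_rot: [3.137, -0.003, 1.349]
force: [0.8, 1.3, -3.2]
width: 12.8
gripper_force: 59.0
```

Request:
carry_out(deltas=[0,0,0,-0.0396,0.0164,0,1,0,0,0,-0.0396,0.0164,0,1,0,0,0,-0.0396,0.0164,0,1,0,0,0,-0.0396,0.0164,0,1,0,0,0,-0.0396,0.0164,0,1,0,0,0,-0.0396,0.0164,0,1,0,0,0,-0.0396,0.0164,0,1,0,0,0,-0.0396,0.0164,0,1,-5,0,0,0,0,0.02,1,-5,0,0,0,0,0.02,1,0,0,0,0,0,0,1,0,0,0,0,0,0,1])

```text
clock: 5.78
eef_pos: [575.8, -94.0, 118.2]
tool_rot: [2.968, 0.0, 1.349]
force: [-0.8, -0.4, -3.2]
width: 12.6
gripper_force: 59.6
```

```bash
cat > shot.py <<'E'
from h import *
import sys
from scipy.spatial.transform import Rotation as Ro
np.set_printoptions(precision=3,suppress=True)
s=ctrl.read_state();print(s["clock"],s["eef_pos"],s["tool_rot"],s["force"],s["width"])
def t(im,x,y,w=133,h=100):
    o=cv2.resize(im[y:y+h,x:x+w],(800,600),interpolation=cv2.INTER_CUBIC)[:, :]
    o=cv2.resize(o,(400,300)) if 0 else o
    k=800/w
    for g in range(0,w,10): cv2.putText(o,str(x+g),(int(g*k),10),0,.35,(0,0,255),1);cv2.line(o,(int(g*k),10),(int(g*k),16),(0,0,255),1)
    for g in range(0,h,10): cv2.putText(o,str(y+g),(0,int(g*k)+4),0,.35,(0,255,255),1)
    return o
a=[t(cv2.cvtColor(ctrl.get_image(n),cv2.COLOR_RGB2BGR),*o) for n,o in(("scene",(320,145)),("side",(255,120)))]
cv2.imwrite(f"pics/{sys.argv[1]}.png",np.hstack([cv2.resize(i,(400,300),interpolation=cv2.INTER_AREA) for i in a]))
cv2.imwrite(f"pics/{sys.argv[1]}_a.png",a[0]);cv2.imwrite(f"pics/{sys.argv[1]}_b.png",a[1])
E
python3 shot.py hov
```

```text
5.775 [575.806 -94.022 118.217] [2.968 0.    1.349] [-0.784 -0.398 -3.174] 12.559204282157074
```

View pics/hov.png

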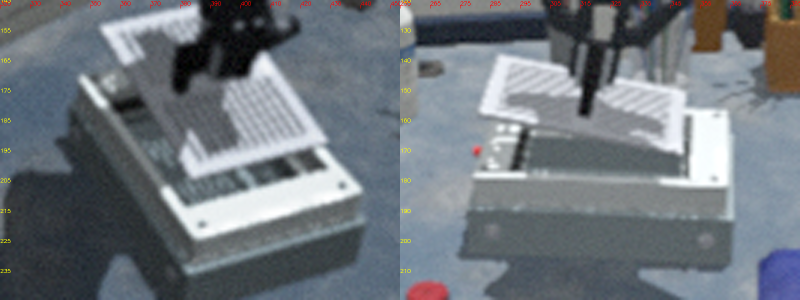

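The tilt is right, with the near edge down over the opening. I'll triangulate the grate corners in the same cameras to compare grate against ring.

Run:
```python
from h import *
from scipy.spatial.transform import Rotation as Ro
np.set_printoptions(precision=1,suppress=True)
k=3.008
sc=lambda p:(320+p[0]/k,145+p[1]/k); sd=lambda p:(255+(p[0]-400)/k,120+p[1]/k)
ring=np.array([564.0,-89.6,67.5]);c,s=np.cos(-.228),np.sin(-.228);R=np.array([[c,s,0],[-s,c,0],[0,0,1]])
G=np.array([tri(sc(a),sd(b)) for a,b in zip([(190,178),(328,140),(100,22)],[(682,153),(687,92),(480,119)])])
print("vision in ring frame N+,N-,F+\n",(G-ring)@R.T)
s=ctrl.read_state();T=Ro.from_euler("xyz",s["tool_rot"]).as_matrix()
L=np.array([(55,-80,13.9),(-55,-80,13.9),(55,80,13.9)])  # tool coords: x=+ybox,y=+xbox,z down
P=s["eef_pos"]+L@T.T;print("kin\n",(P-ring)@R.T,"\nz",P[:,2],G[:,2])
for n in("scene","side"):print(n,proj(n,P).tolist())
```

```text
vision in ring frame N+,N-,F+
 [[-63.9  53.5  20.8]
 [-64.4 -57.   21.6]
 [ 95.2  52.5  46.1]]
kin
 [[-63.3  53.   23.8]
 [-62.6 -57.   23.8]
 [ 94.2  54.   51.7]] 
z [ 91.3  91.3 119.2] [ 88.3  89.1 113.6]
scene [[383.3964224463684, 202.833703104008], [428.70661741077987, 190.6210141776659], [352.7247142183937, 152.10310291338217]]
side [[348.53545594205724, 169.64674373125357], [349.5929779655669, 149.5170116030787], [281.1770235327879, 156.29736843115765]]
```

Request:
carry_out(deltas=[0,0,0,0.002,-0.0017,0.0099,1,0,0,0,0,-0.0017,0.0099,1,0,0,0,0,-0.0009,0.0049,1,0,0,0,0,-0.0005,0.003,1,0,0,0,0,-0.0005,0.003,1,0,0,0,0,0,0,1])

```text
clock: 6.62
eef_pos: [575.7, -92.1, 87.1]
tool_rot: [2.967, -0.0, 1.348]
force: [-0.3, 1.1, -2.8]
width: 13.2
gripper_force: 59.5
```

Request:
carry_out(deltas=[0,0,0,0,-0.0003,0.002,1,0,0,0,0,-0.0049,-0.0009,1,0,0,0,0,-0.0049,-0.0009,1,0,0,0,0,-0.0049,-0.0009,1,0,0,0,0,-0.0039,-0.0007,1,0,0,0,0,0,0,1])

```text
clock: 7.38
eef_pos: [557.0, -87.8, 85.3]
tool_rot: [2.967, -0.0, 1.348]
force: [1.2, -0.3, -3.4]
width: 13.2
gripper_force: 59.6
```

Request:
carry_out(deltas=[0,0,0,0,-0.003,-0.0005,1,0,0,0,0,-0.002,-0.0004,1,0,0,0,0,-0.001,-0.0002,1,0,0,0,0,0,0,1])

```text
clock: 7.88
eef_pos: [551.5, -86.5, 85.4]
tool_rot: [2.967, -0.0, 1.348]
force: [0.3, -0.1, -3.0]
width: 12.8
gripper_force: 59.6
```

Request:
carry_out(deltas=[0,0,0,0,-0.001,-0.0002,1,0,0,0,0,-0.001,-0.0002,1,0,0,0,0,0,0,1])

```text
clock: 8.25
eef_pos: [549.4, -86.1, 85.4]
tool_rot: [2.967, -0.0, 1.348]
force: [0.3, 0.4, -3.3]
width: 12.8
gripper_force: 59.6
```

Request:
carry_out(deltas=[0,0,0,0,-0.001,-0.0002,1,0,0,0,0,-0.001,-0.0002,1,0,0,0,0,0,0,1])

```text
clock: 8.62
eef_pos: [548.9, -86.0, 85.9]
tool_rot: [2.964, 0.0, 1.348]
force: [3.5, -0.5, -4.5]
width: 13.0
gripper_force: 59.3
```

Request:
carry_out(deltas=[0,0,0,0,-0.001,-0.0002,1,0,0,0,0,0,0,1])

```text
clock: 8.88
eef_pos: [548.7, -86.0, 86.2]
tool_rot: [2.962, 0.0, 1.348]
force: [5.6, -0.8, -4.4]
width: 13.2
gripper_force: 59.2
```

Request:
carry_out(deltas=[0,0,0,0,-0.001,-0.0002,1,0,0,0,0,0,0,1])

```text
clock: 9.12
eef_pos: [548.6, -86.0, 86.5]
tool_rot: [2.961, 0.001, 1.348]
force: [7.2, -1.5, -5.6]
width: 13.0
gripper_force: 59.3
```

Request:
carry_out(deltas=[0,0,0,0,0.0044,0.0008,1,0,0,0,0,-0.0003,0.002,1,0,0,0,0,0,0,1,0,0,0,0,0,0,1])

```text
clock: 9.62
eef_pos: [549.3, -86.0, 83.2]
tool_rot: [2.968, -0.0, 1.349]
force: [1.0, -0.9, -3.2]
width: 12.9
gripper_force: 59.6
```

Request:
carry_out(deltas=[0,0,0,0,0.0007,0,1,2,0,0,0,0.0006,0.0028,1,2,0,0,0,0.0006,0.0028,1,0,0,0,0,0,0,1])

```text
clock: 10.12
eef_pos: [552.8, -86.8, 78.0]
tool_rot: [3.037, 0.0, 1.349]
force: [-0.6, 0.5, -3.6]
width: 12.8
gripper_force: 59.6
```

Request:
carry_out(deltas=[2,0,0,0,0.0006,0.0028,1,0,0,0,0,0,0,1])

```text
clock: 10.38
eef_pos: [553.5, -87.0, 75.3]
tool_rot: [3.071, 0.0, 1.349]
force: [0.1, 0.1, -3.1]
width: 12.8
gripper_force: 59.6
```

Request:
carry_out(deltas=[2,0,0,0,0.0006,0.0028,1,0,0,0,0,0,0,1])

```text
clock: 10.62
eef_pos: [554.3, -87.2, 72.7]
tool_rot: [3.106, 0.0, 1.349]
force: [0.8, -0.4, -2.9]
width: 12.8
gripper_force: 59.6
```

Request:
carry_out(deltas=[2,0,0,0,0.0006,0.0028,1,0,0,0,0,0,0,1])

```text
clock: 10.88
eef_pos: [555.0, -87.3, 69.9]
tool_rot: [3.14, 0.0, 1.349]
force: [0.3, 0.9, -3.3]
width: 13.2
gripper_force: 59.6
```

Request:
carry_out(deltas=[0,0,0,0,0,0.001,1,0,0,0,0,0,0,1])

```text
clock: 11.12
eef_pos: [554.4, -87.2, 69.0]
tool_rot: [-3.142, -0.0, 1.348]
force: [-0.2, 0.8, -2.6]
width: 13.2
gripper_force: 59.7
```

Request:
carry_out(deltas=[0,0,0,0,0,0.0005,1,0,0,0,0,0,0,1])

```text
clock: 11.38
eef_pos: [554.7, -87.3, 68.6]
tool_rot: [-3.141, -0.0, 1.348]
force: [-0.6, 0.0, -1.9]
width: 13.4
gripper_force: 59.8
```

Request:
carry_out(deltas=[0,0,0,0,0,0.0005,1,0,0,0,0,0,0,1])

```text
clock: 11.62
eef_pos: [554.8, -87.3, 68.2]
tool_rot: [-3.141, -0.0, 1.348]
force: [-1.5, 0.9, 2.3]
width: 13.3
gripper_force: 60.2
```

Request:
carry_out(deltas=[0,0,0,0,0.002,0,1,0,0,0,0,0.002,0,1,0,0,0,0,0.002,0,1,0,0,0,0,0,0,1])

```text
clock: 12.12
eef_pos: [561.2, -88.7, 68.0]
tool_rot: [3.141, 0.0, 1.348]
force: [-1.9, 0.7, 1.6]
width: 12.9
gripper_force: 60.3
```

Request:
carry_out(deltas=[0,0,0,0,0.0015,0,1,0,0,0,0,0.0015,0,1,0,0,0,0,0,0,1])

```text
clock: 12.5
eef_pos: [562.8, -89.1, 67.8]
tool_rot: [-3.14, -0.0, 1.348]
force: [-4.7, 0.7, 3.0]
width: 13.0
gripper_force: 60.7
```

Request:
carry_out(deltas=[0,0,0,0,0.001,0,1,0,0,0,0,0.001,0,1,0,0,0,0,0,0,1])

```text
clock: 12.88
eef_pos: [563.9, -89.3, 67.8]
tool_rot: [-3.138, -0.0, 1.348]
force: [-6.3, 1.4, 5.2]
width: 13.1
gripper_force: 60.9
```

Request:
carry_out(deltas=[0,0,0,0,0.001,0,1,0,0,0,0,0.001,0,1,0,0,0,0,0,0,1])

```text
clock: 13.25
eef_pos: [565.9, -89.7, 67.8]
tool_rot: [-3.138, -0.0, 1.348]
force: [-6.9, 1.7, 4.8]
width: 12.7
gripper_force: 60.9
```

Request:
carry_out(deltas=[0,0,0,0,0.001,0,1,0,0,0,0,0.001,0,1,0,0,0,0,0,0,1])

```text
clock: 13.62
eef_pos: [567.8, -90.2, 67.8]
tool_rot: [-3.138, -0.0, 1.348]
force: [-6.7, 1.9, 4.8]
width: 13.2
gripper_force: 60.9
```

Request:
carry_out(deltas=[0,0,0,0,0.001,0,1,0,0,0,0,0.001,0,1,0,0,0,0,0,0,1])

```text
clock: 14.0
eef_pos: [568.4, -90.3, 67.6]
tool_rot: [-3.135, -0.001, 1.348]
force: [-8.2, 1.5, 5.9]
width: 12.8
gripper_force: 61.1
```

Request:
carry_out(deltas=[0,0,0,0,0.001,0,1,0,0,0,0,0.001,0,1,0,0,0,0,0,0,1])

```text
clock: 14.38
eef_pos: [568.6, -90.3, 67.4]
tool_rot: [-3.132, -0.001, 1.348]
force: [-12.8, 2.9, 8.7]
width: 12.7
gripper_force: 61.4
```

Request:
carry_out(deltas=[0,0,0,0,0.001,0,1,0,0,0,0,0.001,0,1,0,0,0,0,0,0,1])

```text
clock: 14.75
eef_pos: [568.6, -90.3, 67.2]
tool_rot: [-3.128, -0.001, 1.348]
force: [-15.6, 4.0, 11.3]
width: 13.2
gripper_force: 61.8
```

Request:
carry_out(deltas=[0,0,0,0,-0.002,0,1,0,0,0,0,-0.0015,-0.0005,1,0,0,0,0,0,0,1])

```text
clock: 15.12
eef_pos: [568.6, -90.3, 67.6]
tool_rot: [-3.135, -0.001, 1.348]
force: [-8.1, 2.0, 3.5]
width: 13.3
gripper_force: 60.6
```

Request:
carry_out(deltas=[0,0,0,0,-0.0007,0,1,0,0,0,0,0,0,0,0,0,0,0,0,0,0,0,0,0,0,0,0,0,0,0,0,0,0,0,0,0,0,0,0,0,-0.01,0,0,0,0,0,0,-0.03,0,0,0,0,0,0,-0.05,0,0,0,0,0,0,-0.06,0,0,0,0,0,0,0,0])

```text
clock: 16.38
eef_pos: [574.5, -92.2, 224.1]
tool_rot: [3.131, -0.001, 1.348]
force: [0.2, -0.0, -0.3]
width: 42.7
gripper_force: 0.0
```

```bash
python3 shot.py rel
python3 - <<'E'
from h import *
im=cv2.cvtColor(ctrl.get_image("wrist"),cv2.COLOR_RGB2BGR)
o=np.zeros((600,800,3),np.uint8);o[:300]=cv2.imread("pics/rel.png");o[300:,:480]=cv2.resize(im,(480,300),interpolation=cv2.INTER_AREA)
s=cv2.cvtColor(ctrl.get_image("scene"),cv2.COLOR_RGB2BGR);o[300:500,480:]=cv2.resize(s,(320,200),interpolation=cv2.INTER_AREA)
cv2.imwrite("pics/rel2.png",o)
E
```

```text
16.375 [574.512 -92.241 224.109] [ 3.131 -0.001  1.348] [ 0.221 -0.008 -0.325] 42.65302929362814
```

View pics/rel2.png

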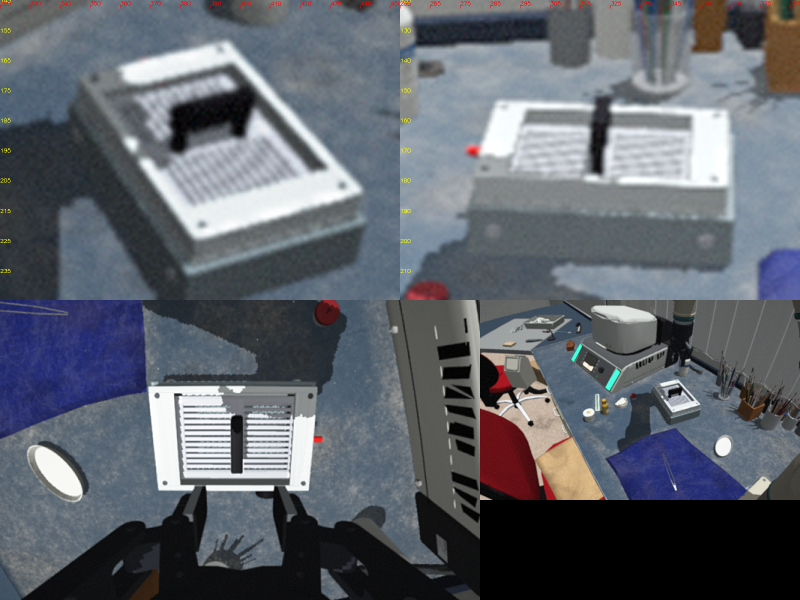

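Run:
```python
from h import *
now=cv2.cvtColor(ctrl.get_image("side"),cv2.COLOR_RGB2BGR);old=cv2.imread("pics/side0.png")
for n,im in(("old",old),("now",now)):
    a=im[160:180,268:292].astype(float);r=np.clip(a[:,:,2]-a[:,:,:2].max(2)-25,0,None)
    print(n,r.sum().round(),(r.sum(0)/r.sum(0).max()).round(2).tolist())
c,s=np.cos(-.228),np.sin(-.228)
for x in(99,105,111):print(x,proj("side",[[564+c*x,-89.6+s*x,53]]))
print(ctrl.read_state()["force"])
```

```text
old 350.0 [0.0, 0.0, 0.0, 0.0, 0.0, 0.0, 0.0, 0.0, 0.0, 0.0, 0.0, 0.3, 1.0, 0.36, 0.0, 0.0, 0.0, 0.0, 0.0, 0.0, 0.0, 0.0, 0.0, 0.0]
now 1199.0 [0.0, 0.0, 0.0, 0.0, 0.0, 0.0, 0.0, 0.0, 0.0, 0.3, 0.85, 1.0, 0.68, 0.19, 0.0, 0.0, 0.0, 0.0, 0.0, 0.0, 0.0, 0.0, 0.0, 0.0]
99 [[283.77746237 170.58146613]]
105 [[281.40487209 170.48075213]]
111 [[279.03432447 170.38022983]]
[0.15932351 0.82314682 1.02200025]
```

```bash
python3 -c "from cell import ctrl;print(ctrl.finish_job())"
```

```text
the job is handed in; nothing more can be done
None
```

The grate is refitted and released: it lies flat on the ledges and was slid until it stopped hard against the far wall. The red pin moved about 5–6 mm by camera, which fits its full 6 mm travel. The highest wrist force seen was about 20 N, the bystanders were never approached, and the job was handed in after about 16.6 s.

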